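# Divert the waiting vials to the other bay

### The arm

A 6-joint arm with a two-finger parallel gripper is mounted at the origin on a cart in front of the work surface, level with it; the furniture and walls round the work are solid. World frame = base frame: x ahead of the robot, y to its left, z up, the work surface at z = 0. Lengths are in mm, angles in rad, forces in N, time in s.
With the tool pointing down it reaches from about 350 to 875 mm from the base axis. Payload 4.2 kg.
Tool frame: the origin (TCP) lies on the centre line of the jaws, within the pads' length; the fingertips stand ahead of it and the grasp point (between the pads) lies 6 mm ahead of it (ctrl.tip_extent is the z of the fingertips in the tool frame, in mm); z points along the fingers, y is the direction in which the jaws open and shut (so a half turn about z gives the same grasp; the last joint's range is limited). The gripper opens to 85 mm and grips with 20 to 120 N. Pads are 22 mm wide; open, the fingers measure 114 mm over their backs; the gripper's body (76 mm by 85 mm) begins 54 mm behind the grasp point. The pads swing forward as they close: fully open they stand 13 mm farther back than shut.
Start: joints at [1.404, 0.385, 0.008, 0, -1.194, -0.259], TCP at [258.122, 569.186, 256.312] pointing down, gripper open.
Joint ranges: [-3.14, 3.14], [-1.21, 2.06], [-1.07, 1.41], [-3.16, 2.05], [-2.99, -0.16], [-3.1, 3.1]. Speed limits (rad/s): [2.79, 2.79, 3.14, 3.14, 3.14, 3.14].

### API

Orientations are given as a unit quaternion [x, y, z, w].
In Python, from rig import ctrl, imaging gives the robot as it stands.
- The arm moves only by the tool send_rows, never from a script. Its argument "motion" is a list of rows, each a list of 5 numbers: the shift along the world's x, y, z in mm, then the turn about the world's z in rad, then the finger opening in mm, from 0 to 85.4. In form: [[dx, dy, dz, twist, fingers], ...]. A call has 1 to 20 rows; each row is the pose to reach, as a shift and turn from the pose commanded when the call began; what a row does not reach only later rows make up. A row lasts 1/12 s, in which the tool goes at most 41.7 mm and 7.16 degrees, less where a joint would pass 70% of its speed; a pose out of reach is approached as far as the arm can. A call with a gripper value outside its range is refused whole. The fingers move at their own pace and stop on an object; "grip_force" is the grip in N (left out, the last holds). Time passes only in rows, so rows that repeat a pose let the fingers close. It gives the time, the measured TCP pose, the force and the opening at its end, in the units of the state.
- ctrl.state(): the state, without advancing time (a new reading comes with each control period).
- imaging.grab_frame(name): name is "scene" or "top" or "wrist"; returns (picture, depth): 384x512x3 uint8, red, green, blue; 384x512 float32, mm along the optical axis (not along the pixel's ray), 0 where there is no reading.
- imaging.camera_info(name): a dict with "intrinsics" (3x3 intrinsics, pixels), "dist" ([k1, k2, p1, p2, k3] as OpenCV has them; the pictures are not rectified), "rvec" (rotation vector, rad) and "tvec" (3), from world to camera coordinates, as OpenCV has them. Camera axes: x right, y down, z forward; pixel columns grow to the right and rows downward; lengths in mm; the calibration is good to about 2 mm. A picture is of the moment at which its call begins: read the wrist's pose just before it. camera_info takes no time and is no camera call; for the wrist camera it gives the pose at the moment of the call.
- ctrl.hand_in(): hands the job in, once; it reports no verdict.
Trained networks look in the newest picture that a camera, given by its name, has taken for a name from the list of things; names that differ only in an ending like _2 or _b are one class to them, and where a whole thing is asked for, a point or a joint stands for the part that bears it (a point fixed in the world has none). Each returns a list of dicts, best first, with "p" (0 to 1); they miss things now and then, are a little off and sometimes report something else, mostly with a low value. They report only what shows in the picture. A call takes as long as a camera call. They do not tell look-alikes from the thing itself.
- imaging.masks_of(camera, target): "pixels" (384x512 bool, what is visible of it) and "rect" ([left, top, right, bottom] in pixels, round what is visible of it).
The state is a dict: "time_s": time; "joint_positions": joint angles; "joint_vel": joint speeds; "effort": joint torques, N m; "tcp_pos": TCP position; "ee_rot": TCP orientation; "force": force on the tool from outside, world axes, zero at the start; "torque": the same for the moment, N m; "finger_gap": finger opening in mm.
Only numpy, scipy, OpenCV 4.12 (cv2) and the standard library are available. Lean on these libraries where they do the work, as an engineer would, in place of code of your own. Each camera call takes 0.05 s, during which the arm holds its last target.

### The job

The seesaw gate of the vial feeder is still tipped towards the bay that took the last batch. With the fingertips rock the gate right over to its other side, then push the slide under the magazine all the way in, so that the three waiting vials drop and roll into the other bay. Let the vials run by themselves without touching them, and leave the other things on the worktop where they stand.

Things in the scene. Friction and masses are not known exactly. Their poses are not given: they have to be found in the camera images.
- feeder: Vial feeder fixed to the worktop: aluminium base 400 mm wide (y), 100 mm deep (x), a white collecting bay at each end, in the middle an upright magazine (36 mm wide, 74 mm deep, from 106 to 190 mm high) with three vials lying one on another. Origin: centre of the base on the worktop. Axes: x to its back, away from the robot, y to its left bay, z up; it may stand turned by up to 0.2 rad.
- gate (a joint): Seesaw gate: steel channel 170 mm long, rocking about a shaft under its middle (50 mm high, along the feeder's x). 0 is level; positive: left side up, vials run to the right bay; negative: right side up, they run to the left bay. Top-heavy: it starts lying on one of its stops (-0.36, +0.36 rad), under 2 N on the raised tab tips it, and past level it falls on to the other stop by itself.
- left_tab (a point): Top face of the gate's left finger tab, a steel tongue 24 mm wide, 3 mm thick, sticking out 62 mm from the gate towards the robot; the point is 28 mm from its rounded tip, 70 mm in front of and 74 mm left of the gate's middle. A raised tab is about 92 mm above the worktop, a lowered one 40 mm. Nothing is above it; the magazine's nearest corner is 33 mm behind and 45 mm beside the point.
- right_tab (a point): The same point on the right finger tab, 74 mm to the right of the gate's middle.
- slide (a joint): The steel port slide (42 mm wide, 3 mm thick, 102 mm above the worktop) under the magazine: 0 is shut (it carries the vials), 0.068 m is fully in, at its stop, where its port lies under the magazine and the vials drop. It moves along the feeder's +x, needs about 2 N and stays where it is left.
- slide_lip (a point): Middle of the front face of the slide's upturned push lip (42 mm wide, 3 mm thick, from 100 to 128 mm above the worktop; this point, 128 mm high, is at its top edge). Shut it lies 158 mm in front of the feeder's middle, fully in 90 mm. Push it towards the feeder's +x.
- sample_1: Lowest of the three waiting vials: white plastic, white cap, 27 mm diameter, 55 mm long, 14 g, lying with its cap to the robot. Origin: centre of its bottom face; its z axis runs to the cap.
- sample_2: The middle vial, the same.
- sample_3: The top vial, the same.
- left_bay (a point): Centre of the left bay's inside floor, 142 mm left of the feeder's middle; the bay is 66 mm deep (x) and 102 mm long (y), walls up to 56 mm above the worktop, end wall 64 mm.
- right_bay (a point): Centre of the right bay's inside floor, the same on the right.
- amber_jar: Bystander: brown screw-cap jar, 43 mm across, 72 mm high; origin under its centre.
- flask_stopper: Bystander: red-brown rubber stopper, 32 mm across, 24 mm high; origin under its centre.
- weigh_dish: Bystander: small white crucible, 44 mm across, 32 mm high; origin under its centre.
- lab_timer: Bystander: white timer, 68 x 68 x 19 mm; origin under its centre.
Things that resemble listed ones, but are neither listed nor needed, are in the scene too. Leave any turquoise look-alike of the sample_3 alone.

How it is judged (in metres and radians):
On the way, in this order (a step that is already met when the one before it is completed fails the run):
1. the gate is rocked over to its other side while the slide still holds the vials (distance of left_tab from where it was at the start of the episode above 0.045 m and value of joint slide below 0.03 m), for 0.2 s.
2. the slide is pushed all the way in (value of joint slide above 0.063 m), for 0.2 s.
At the end, for the whole second after the job is handed in: The gate lies on the stop opposite to where it started (within 0.08 rad), the slide is within 5 mm of fully in, and all three vials lie at rest on the floor of the bay on the gate's lowered side (distance of left_tab from where it was at the start of the episode above 0.045 m and value of joint slide above 0.063 m and ((value of joint gate below -0.28 rad and y of each of sample_1, sample_2, sample_3 in the frame of feeder above 0.095 m) or (value of joint gate above 0.28 rad and y of each of sample_1, sample_2, sample_3 in the frame of feeder below -0.095 m)) and height (world z) of each of sample_1, sample_2, sample_3 below 0.06 m and horizontal distance between each of sample_1, sample_2, sample_3 and feeder below 0.195 m and linear speed of each of sample_1, sample_2, sample_3 below 0.03 m/s); the robot touches nothing.
It fails at once if the robot touches a vial (contact force between any of the fingers, the arm and sample_1 above 0.3 N or contact force between any of the fingers, the arm and sample_2 above 0.3 N or contact force between any of the fingers, the arm and sample_3 above 0.3 N).
It fails at once if the brown jar is moved (distance of amber_jar from where it was at the start of the episode above 0.015 m).
It fails at once if the stopper is moved (distance of flask_stopper from where it was at the start of the episode above 0.015 m).
It fails at once if the crucible is moved (distance of weigh_dish from where it was at the start of the episode above 0.015 m).
It fails at once if the timer is moved (distance of lab_timer from where it was at the start of the episode above 0.015 m).
It also fails if it takes over 48 s, if anything falls off the work surface, if the arm or the gripper's body presses on something with over 40 N, if the wrist force passes 120 N, or if a joint passes its speed limit or range.

## Working session

There is one attempt and no reset: what is moved stays moved. The work goes in short steps, Python scripts to look and compute and a tool call to move; the robot and the scene stay as the last step left them, time stands still between calls to the robot, and variables do not carry over. Pictures are saved under pics/ and viewed, and the job is handed in when it is done.

Besides the shell and the picture viewer there is one more tool, called after ">>>" as a command line: name --pt "numbers of a row" for each row, then --argument value for the rest. send_rows: Moves the arm, as the interface text tells. Its arguments: {"type":"object","properties":{"motion":{"type":"array","items":{"type":"array","items":{"type":"number"}}},"grip_force":{"type":"number"}},"required":["motion"]}

```bash
mkdir -p pics; ls; python3 - <<'E'
from rig import ctrl, imaging
import cv2, numpy as np
s=ctrl.state(); print(s['time_s'],s['tcp_pos'],s['ee_rot'],s['finger_gap'],ctrl.tip_extent)
for n in ("scene","top"):
    p,d=imaging.grab_frame(n); cv2.imwrite(f"pics/{n}0.png",p[:,:,::-1]); np.savez(f"{n}0.npz",p=p,d=d)
    i=imaging.camera_info(n); print(n,{k:np.round(v,3).tolist() for k,v in i.items()})
    for t in ("feeder","gate","left_tab","slide","slide_lip","sample_1","amber_jar","flask_stopper","weigh_dish","lab_timer"):
        for m in imaging.masks_of(n,t)[:4]:
            print(n,t,round(m["p"],2),m["rect"],m["pixels"].sum())
E
```

```text
pics
0.0 [257.90065854 568.71758089 255.1793701 ] [ 9.77404305e-01 -2.11375433e-01 -2.01470213e-04  1.10062524e-03] 84.95688542477723 25.0
scene {'intrinsics': [[382.929, 0.0, 260.727], [0.0, 382.929, 200.006], [0.0, 0.0, 1.0]], 'dist': [0.034, 0.0, 0.0, 0.0, 0.0], 'rvec': [1.031, -2.32, 1.112], 'tvec': [138.133, 465.018, 854.603]}
scene feeder 0.73 [269.6, 184.6, 295.9, 208.1] 264
scene sample_1 0.59 [292.4, 182.2, 297.2, 194.6] 61
scene sample_1 0.57 [324.4, 216.0, 340.6, 223.7] 124
scene sample_1 0.57 [311.2, 181.9, 331.0, 188.8] 135
scene amber_jar 0.86 [174.6, 299.8, 195.8, 322.1] 348
top {'intrinsics': [[384.018, 0.0, 258.158], [0.0, 384.018, 191.42], [0.0, 0.0, 1.0]], 'dist': [0.003, 0.0, 0.0, 0.0, 0.0], 'rvec': [2.147, -2.13, 0.114], 'tvec': [-264.283, 530.361, 1100.207]}
top feeder 0.71 [191.9, 153.5, 330.6, 232.6] 4946
top gate 0.96 [228.6, 158.1, 290.2, 210.1] 1287
top left_tab 0.64 [231.1, 159.0, 290.2, 216.5] 1290
top slide 0.9 [256.3, 166.4, 273.5, 232.6] 396
top slide_lip 0.96 [256.6, 210.6, 273.4, 233.2] 307
top sample_1 0.72 [377.0, 180.0, 392.0, 199.1] 135
top sample_1 0.6 [344.6, 158.5, 361.2, 174.6] 194
top sample_1 0.49 [332.7, 233.4, 350.2, 248.1] 165
top amber_jar 0.64 [126.5, 227.2, 148.9, 240.4] 222
top flask_stopper 0.6 [176.5, 217.4, 189.0, 229.7] 98
top weigh_dish 0.69 [278.5, 229.7, 295.9, 242.2] 170
top lab_timer 0.68 [219.7, 221.3, 242.6, 249.2] 496
top lab_timer 0.37 [232.2, 160.0, 290.2, 218.7] 1331
```

```bash
python3 - <<'E'
import cv2
a=cv2.imread("pics/top0.png")[140:260,110:400]; cv2.imwrite("pics/top0c.png",cv2.resize(a,None,fx=2.7,fy=2.7,interpolation=cv2.INTER_CUBIC))
a=cv2.imread("pics/scene0.png"); cv2.imwrite("pics/scene0b.png",cv2.resize(a,None,fx=1.5,fy=1.5))
E
```

```text
(no output)
```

View pics/top0c.png

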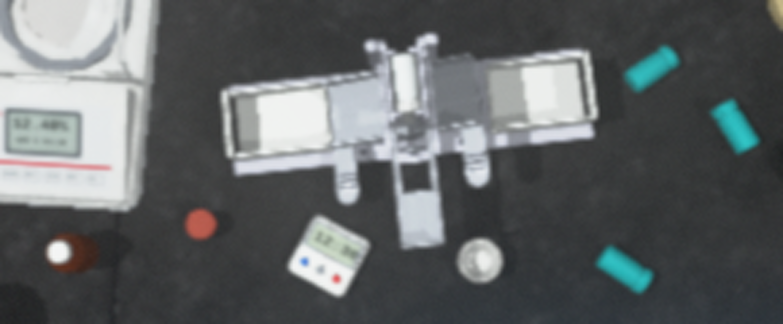

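View pics/scene0b.png

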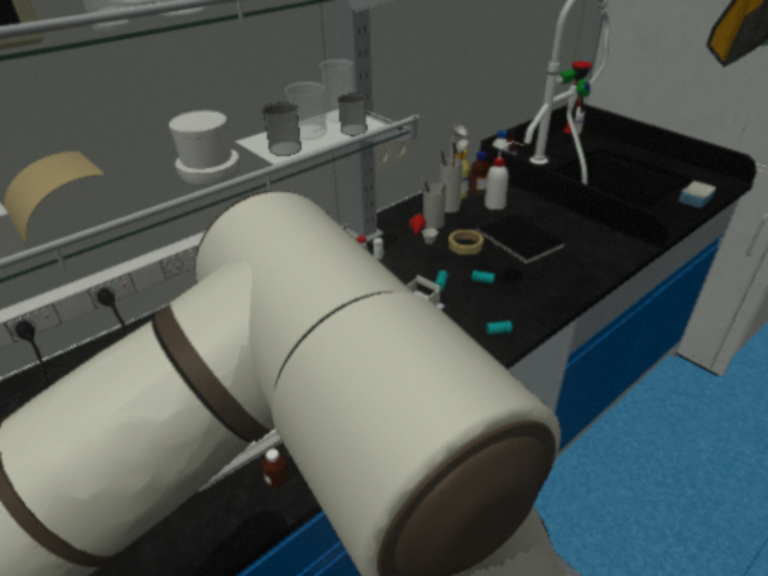

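The top view shows the feeder turned by a few degrees, with tabs at about (237,208) and (286,202) and the lip at about (266,231). Three turquoise look-alikes lie to the right. The dish (287,236) and timer (231,235) are close to the lip. Next I'll measure poses from depth.

```bash
cat > h.py <<'E'
import numpy as np, cv2
def cloud(d,i):
    h,w=d.shape; K=np.array(i["intrinsics"]); 
    u,v=np.meshgrid(np.arange(w),np.arange(h))
    n=cv2.undistortPoints(np.stack([u,v],-1).reshape(-1,1,2).astype(float),K,np.array(i["dist"])).reshape(h,w,2)
    P=np.concatenate([n*d[...,None],d[...,None]],-1)
    R=cv2.Rodrigues(np.array(i["rvec"]))[0]
    return (P-np.array(i["tvec"]).ravel())@R
E
python3 - <<'E'
from rig import ctrl, imaging
from h import *
z=np.load("top0.npz");d=z["d"];i=imaging.camera_info("top")
X=cloud(d,i); np.save("top_xyz.npy",X)
def box(r,f=lambda z:z>15):
    l,t,rr,b=[int(q) for q in r]; return X[t:b,l:rr].reshape(-1,3)
print("table z", np.round(np.median(X[240:255,260:275,2]),1))
for (u,v) in [(237,205),(238,208),(238,211),(286,197),(286,201),(286,204),(263,215),(265,224),(266,229),(268,231),(259,188),(259,170),(287,236),(231,235),(184,223),(136,234)]:
    print((u,v),np.round(X[v-1:v+2,u-1:u+2].reshape(-1,3).mean(0),1), np.round(X[v,u],1))
# height map
Z=np.clip(X[140:260,110:400,2],-10,250); im=cv2.applyColorMap(((Z+10)).clip(0,255).astype(np.uint8),cv2.COLORMAP_JET)
cv2.imwrite("pics/hm.png",cv2.resize(im,None,fx=2.7,fy=2.7,interpolation=cv2.INTER_NEAREST))
E
```

```text
table z -1.1
(237, 205) [ 479.2 -209.7  162. ] [ 491.  -199.1   39.7]
(238, 208) [ 471.  -212.1  162.5] [ 380.4 -292.8 1153.8]
(238, 211) [ 473.5 -202.2   38.9] [ 473.7 -202.    36.8]
(286, 197) [ 509.  -339.6   91.9] [ 508.9 -339.5   92.9]
(286, 201) [ 497.9 -339.6   91.1] [ 497.9 -339.6   91.8]
(286, 204) [ 489.6 -339.6   90.9] [ 489.5 -339.5   92.2]
(263, 215) [ 457.7 -276.2  102.2] [ 457.3 -276.3  107.7]
(265, 224) [ 433.2 -281.8  102. ] [ 433.3 -281.8  100.4]
(266, 229) [ 419.3 -284.7  109.6] [ 419.6 -284.6  102.2]
(268, 231) [ 416.  -290.    41.8] [ 417.4 -289.9    1.6]
(259, 188) [ 536.8 -263.7   72.1] [ 538.3 -263.4   61.7]
(259, 170) [ 567.6 -266.2  182.3] [ 567.8 -266.2  181.6]
(287, 236) [ 403.1 -346.4    2.7] [ 4.032e+02 -3.466e+02 -4.000e-01]
(231, 235) [ 404.3 -180.8   15.6] [ 404.3 -180.6   13.9]
(184, 223) [438.2 -41.6  22.9] [438.3 -41.2  20.9]
(136, 234) [403.8  86.5  61.1] [403.8  86.5  61.1]
```

View pics/hm.png

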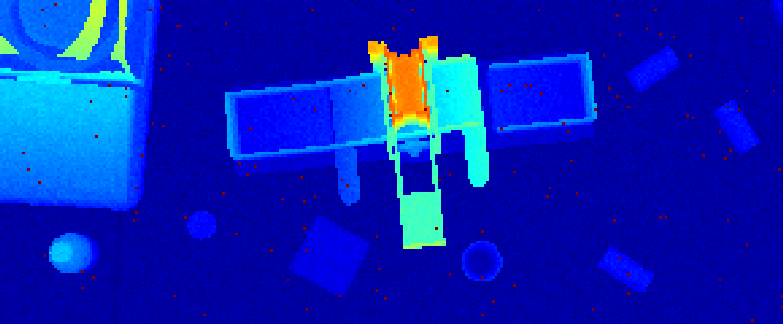

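```bash
python3 - <<'E'
from h import *
from scipy.optimize import least_squares
X=np.load("top_xyz.npy"); v,u=np.mgrid[0:384,0:512]
def sel(l,t,r,b,z0,z1):
    m=(u>=l)&(u<=r)&(v>=t)&(v<=b)&(X[...,2]>z0)&(X[...,2]<z1); return X[m]
tab=sel(278,188,295,212,80,100); sl=sel(250,210,280,226,96,108); lip=sel(250,226,280,234,96,140)
low=sel(232,196,244,218,30,48)
wl=sel(190,165,250,202,45,72); wr=sel(290,155,335,190,45,72)
w=np.vstack([wl,wr])
for n,p in (("tab",tab),("sl",sl),("lip",lip),("low",low),("wl",wl),("wr",wr)):
    r=cv2.minAreaRect(p[:,:2].astype(np.float32)); print(n,len(p),np.round(p.mean(0),1),"x",p[:,0].min().round(1),p[:,0].max().round(1),[np.round(q,1) for q in r])
r=cv2.minAreaRect(w[:,:2].astype(np.float32)); print(r)
# signed-distance style fit by box extents for yaw grid
for a in np.arange(0.06,0.2,0.02):
    R=np.array([[np.cos(a),np.sin(a)],[-np.sin(a),np.cos(a)]])
    s=[]
    for p in (tab,sl,low,w):
        q=p[:,:2]@R.T; lo,hi=np.percentile(q,[1,99],axis=0); s.append(np.r_[lo,hi].round(1))
    print(round(a,2),*s)
E
```

```text
tab 166 [ 507.8 -339.5   91.5] x 478.2 535.2 [array([ 507.2, -339.7]), array([58.2, 22.3]), np.float64(6.5)]
sl 245 [ 448.5 -282.7  102.2] x 427.5 471.8 [array([ 449.7, -281.7]), array([44.2, 43.9]), np.float64(0.3)]
lip 85 [ 421.3 -284.5  108.2] x 413.1 427.9 [array([ 420.7, -286. ]), array([14.5, 41. ]), np.float64(1.2)]
low 143 [ 491.6 -202.5   39.2] x 461.8 517.8 [array([ 490.1, -202.5]), array([56.8, 22.6]), np.float64(5.8)]
wl 479 [ 557.9 -176.6   53.5] x 509.4 600.6 [array([ 548.5, -157.8]), array([ 85.5, 168.4]), np.float64(6.9)]
wr 186 [ 587.3 -432.    54.3] x 542.5 624.5 [array([ 583.1, -412.3]), array([ 72.4, 106. ]), np.float64(6.9)]
((562.1494140625, -269.8275451660156), (85.53121948242188, 393.9837646484375), 6.92984676361084)
0.06 [ 457.1 -380.2  513.8 -357.9] [ 409.2 -329.5  452.9 -287.9] [ 450.  -242.7  505.  -219.7] [ 505.3 -498.6  593.8 -106.5]
0.08 [ 449.6 -389.9  506.5 -367.8] [ 402.7 -337.9  446.3 -296.6] [ 445.3 -252.1  500.4 -229.5] [ 502.5 -509.6  584.3 -117.8]
0.1 [ 441.9 -399.4  499.  -377.5] [ 396.  -346.3  440.1 -305.2] [ 440.3 -261.4  495.6 -239.1] [ 499.4 -520.3  574.7 -128.6]
0.12 [ 434.1 -409.   491.2 -387.1] [ 389.2 -354.6  433.9 -313.7] [ 435.2 -270.9  490.6 -248.7] [ 493.6 -531.   567.6 -139.2]
0.14 [ 426.1 -418.4  483.3 -396.3] [ 382.2 -363.   427.5 -322. ] [ 429.9 -280.3  485.5 -258.1] [ 483.4 -541.5  563.3 -149.7]
0.16 [ 418.  -427.6  475.2 -405.3] [ 375.  -371.1  421.  -330.1] [ 424.5 -289.7  480.1 -267.2] [ 473.  -552.   559.7 -160.1]
0.18 [ 409.6 -436.7  466.9 -414. ] [ 367.7 -379.2  414.3 -337.8] [ 418.9 -299.1  474.5 -276.1] [ 462.7 -562.3  556.  -170.1]
0.2 [ 401.1 -445.8  458.4 -422.5] [ 360.3 -387.2  407.4 -345.3] [ 413.1 -308.4  468.7 -284.8] [ 451.7 -572.7  552.1 -180. ]
```

Pose estimate: yaw about 0.12 rad, feeder centre at about (567,-268). The right tab is up at z≈92 and the left is down at 39, so the right tab is the one to press. I'll press about 14 mm from its tip, to keep the gripper body clear of the magazine.

>>> send_rows --pt "117 -457 0 -1.3 0" --pt "117 -457 0 -1.3 0" --pt "117 -457 0 -1.3 0" --pt "117 -457 0 -1.3 0" --pt "117 -457 0 -1.3 0" --pt "117 -457 0 -1.3 0" --pt "117 -457 0 -1.3 0" --pt "117 -457 0 -1.3 0" --pt "117 -457 0 -1.3 0" --pt "117 -457 0 -1.3 0" --pt "117 -457 0 -1.3 0" --pt "117 -457 0 -1.3 0" --pt "117 -457 0 -1.3 0" --pt "117 -457 0 -1.3 0"

```text
time_s: 2.27
tcp_pos: [375.3, 111.6, 256.6]
ee_rot: [-0.649, 0.76, 0.0, 0.001]
force: [0.0, 0.9, 0.7]
finger_gap: -0.0
```

```bash
python3 - <<'E'
from rig import ctrl
s=ctrl.state(); print(s['time_s'],s['tcp_pos'],s['joint_positions'],s['ee_rot'],s['finger_gap'],ctrl.tip_extent,s['force'])
E
```

```text
2.2667 [375.30740999 111.60720324 256.60624245] [ 7.09408236e-01 -2.89292219e-02 -5.12064307e-01 -5.01707810e-05
 -1.08661840e+00 -8.66551672e-01] [-6.49414831e-01  7.60434156e-01  2.35542364e-05  5.21363183e-04] -0.03508430408119802 25.0 [6.91992614e-04 8.79630262e-01 7.17227462e-01]
```

>>> send_rows --pt "117 -458 0 -1.3 0" --pt "117 -458 0 -1.3 0" --pt "117 -458 0 -1.3 0" --pt "117 -458 0 -1.3 0" --pt "117 -458 0 -1.3 0" --pt "117 -458 0 -1.3 0" --pt "117 -458 0 -1.3 0" --pt "117 -458 0 -1.3 0" --pt "117 -458 0 -1.3 0" --pt "117 -458 0 -1.3 0" --pt "117 -458 0 -1.3 0" --pt "117 -458 0 -1.3 0" --pt "117 -458 0 -1.3 0" --pt "117 -458 0 -1.3 0"

```text
time_s: 3.43
tcp_pos: [492.9, -345.3, 255.2]
ee_rot: [-0.058, 0.998, 0.0, -0.001]
force: [0.1, 0.9, 0.2]
finger_gap: -0.1
```

```bash
python3 - <<'E'
from rig import ctrl,imaging
import cv2
s=ctrl.state(); print(s['time_s'],s['tcp_pos'],s['joint_positions'],s['ee_rot'],s['finger_gap'],ctrl.tip_extent,s['force'])
for n in ("wrist","scene","top"):
  p,d=imaging.grab_frame(n); cv2.imwrite(f"pics/{n}1.png",p[:,:,::-1])
E
```

```text
3.4333 [ 492.89849258 -345.32966286  255.18365516] [-3.42563188e-01  3.46951971e-01 -5.21231154e-02 -4.01281995e-04
 -1.17340230e+00 -1.11202827e+00] [-5.79920521e-02  9.98316674e-01  4.98126363e-04 -7.01828985e-04] -0.05423709596230999 25.0 [0.12270902 0.91111457 0.21547676]
```

View pics/wrist1.png

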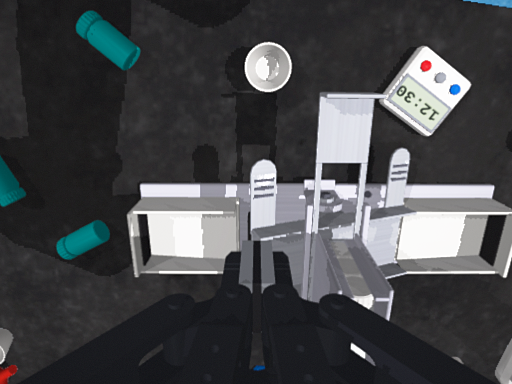

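View pics/scene1.png

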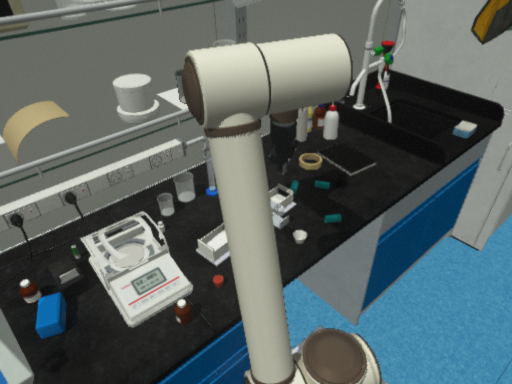

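View pics/top1.png

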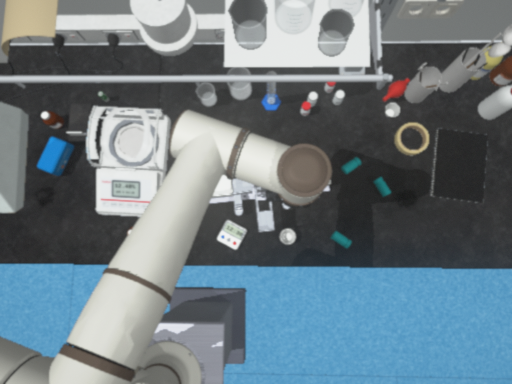

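The wrist view is square with the feeder. The raised right tab is at about (263,185), in line with the fingers (262,250). The magazine is clear to its right. I'll refine the tab and lip positions from the wrist depth.

```bash
python3 - <<'E'
from rig import ctrl,imaging
from h import *
i=imaging.camera_info("wrist"); p,d=imaging.grab_frame("wrist"); X=cloud(d,i)
a=.12;c,s=np.cos(a),np.sin(a)
F=np.stack([X[...,0]*c+X[...,1]*s-531, -X[...,0]*s+X[...,1]*c+334.4, X[...,2]],-1)
def st(l,t,r,b,z0,z1,n):
    q=F[t:b,l:r].reshape(-1,3); q=q[(q[:,2]>z0)&(q[:,2]<z1)]; print(n,len(q),np.percentile(q,[1,50,99],axis=0).round(1).tolist())
st(245,150,285,215,80,105,"tab"); st(315,90,385,160,95,106,"slide"); st(310,85,390,110,107,140,"lip"); st(380,140,420,200,25,50,"low")
q=F[100:160,315:375].reshape(-1,3); q=q[(q[:,2]>95)&(q[:,2]<106)]
e=[]
for x in range(-150,-105,5):
    k=q[abs(q[:,0]-x)<2.5][:,1]; e.append((x,k.min(),k.max()))
e=np.array(e); print(np.polyfit(e[:,0],(e[:,1]+e[:,2])/2,1))
E
```

```text
tab 1349 [[-95.6, -72.4, 87.2], [-71.8, -61.1, 92.2], [-46.8, -50.3, 96.7]]
slide 3269 [[-147.6, -18.2, 100.5], [-124.9, 2.2, 102.2], [-99.9, 23.2, 103.9]]
lip 361 [[-152.5, -18.0, 111.2], [-151.1, 1.3, 126.6], [-149.6, 22.4, 128.5]]
low 940 [[-94.7, 65.5, 34.9], [-69.0, 76.1, 40.1], [-41.5, 87.6, 44.1]]Traceback (most recent call last):
  File "<stdin>", line 12, in <module>
    return umr_minimum(a, axis, None, out, keepdims, initial, where)
ValueError: zero-size array to reduction operation minimum which has no identity
```

>>> send_rows --pt "0 0 -40 0 0" --pt "0 0 -80 0 0" --pt "0 0 -115 0 0" --pt "0 0 -125 0 0" --pt "0 0 -132 0 0" --pt "0 0 -138 0 0" --pt "0 0 -144 0 0" --pt "0 0 -150 0 0" --pt "0 0 -156 0 0" --pt "0 0 -162 0 0" --pt "0 0 -168 0 0" --pt "0 0 -174 0 0" --pt "0 0 -180 0 0" --pt "0 0 -183 0 0" --pt "0 0 -183 0 0"

```text
time_s: 4.88
tcp_pos: [491.6, -345.6, 72.2]
ee_rot: [-0.058, 0.998, 0.0, -0.001]
force: [0.6, -0.0, -1.2]
finger_gap: 0.2
```

```bash
python3 - <<'E'
from rig import ctrl,imaging
import cv2
s=ctrl.state(); print(s['time_s'],s['tcp_pos'],s['force'])
p,d=imaging.grab_frame("wrist"); cv2.imwrite(f"pics/wrist2.png",p[:,:,::-1])
E
```

```text
4.8833 [ 491.57225295 -345.58088778   72.18535903] [ 0.55160162 -0.0032757  -1.1854139 ]
```

View pics/wrist2.png

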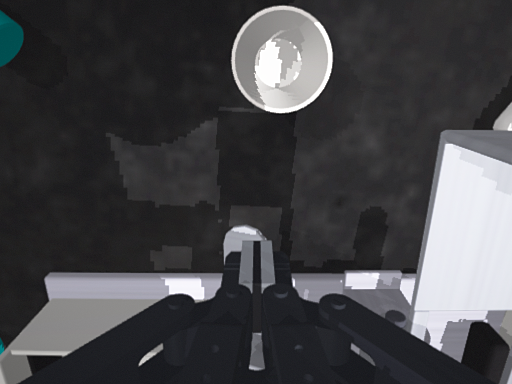

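The tab tip shows at (242,235), now under the fingertips. I'll raise and check that the gate has tipped.

>>> send_rows --pt "0 0 30 0 0" --pt "0 0 70 0 0" --pt "0 0 110 0 0" --pt "0 0 150 0 0" --pt "0 0 180 0 0" --pt "0 0 180 0 0" --pt "0 0 180 0 0"

```text
time_s: 5.52
tcp_pos: [493.0, -346.1, 256.3]
ee_rot: [-0.058, 0.998, -0.001, 0.003]
force: [-0.6, -0.3, -0.5]
finger_gap: 0.3
```

```bash
python3 - <<'E'
from rig import ctrl,imaging
from h import *
i=imaging.camera_info("wrist"); p,d=imaging.grab_frame("wrist"); X=cloud(d,i)
cv2.imwrite(f"pics/wrist3.png",p[:,:,::-1])
s=ctrl.state(); print(s['time_s'],s['tcp_pos'],s['force'])
a=.12;c,s=np.cos(a),np.sin(a)
F=np.stack([X[...,0]*c+X[...,1]*s-531, -X[...,0]*s+X[...,1]*c+334.4, X[...,2]],-1).reshape(-1,3)
for y in (-73,62):
    m=(abs(F[:,1]-y)<6)&(abs(F[:,0]+75)<10)&(F[:,2]>20); print(y,m.sum(),np.median(F[m],axis=0))
m=(abs(F[:,1])<18)&(F[:,0]<-140)&(F[:,2]>120)&(F[:,2]<132); print("lip",m.sum(),np.percentile(F[m],[1,50,99],axis=0))
E
```

```text
5.5667 [ 492.00306146 -345.60407276  253.89531902] [ 0.05785462  0.21283069 -0.43372139]
-73 643 [-76.96554467 -70.03847694 268.26591042]
62 362 [-74.87358266  61.88107722  90.79259681]
lip 256 [[-1.52551462e+02 -1.78730622e+01  1.20730165e+02]
 [-1.51375850e+02  1.85257066e-02  1.26814524e+02]
 [-1.49927729e+02  1.74069586e+01  1.28795895e+02]]
```

View pics/wrist3.png

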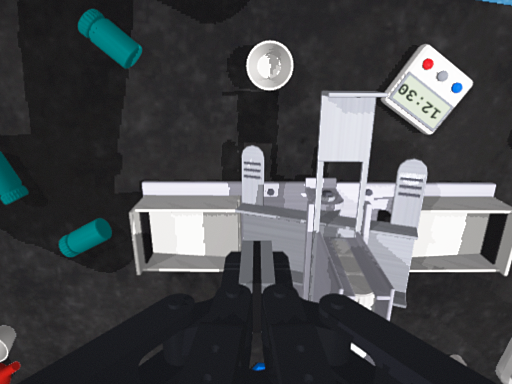

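The gate is over: the left tab is now raised at z≈91. Next I go in front of the lip (its centre is at feeder y≈1.5) and lower the tip to z≈112.

>>> send_rows --pt "-38 18 0 0 0" --pt "-76 36 0 0 0" --pt "-119 55 0 0 0" --pt "-119 55 0 0 0" --pt "-119 55 -40 0 0" --pt "-119 55 -80 0 0" --pt "-119 55 -116 0 0" --pt "-119 55 -116 0 0" --pt "-119 55 -116 0 0"

```text
time_s: 6.32
tcp_pos: [371.7, -290.5, 135.5]
ee_rot: [-0.058, 0.998, 0.001, -0.003]
force: [0.3, -0.7, 1.0]
finger_gap: -0.2
```

```bash
python3 - <<'E'
from rig import ctrl,imaging
import cv2
s=ctrl.state(); print(s['time_s'],s['tcp_pos'],s['force'])
p,d=imaging.grab_frame("wrist"); cv2.imwrite(f"pics/wrist4.png",p[:,:,::-1])
p,d=imaging.grab_frame("top"); cv2.imwrite(f"pics/top4.png",cv2.resize(p[130:270,180:360,::-1],None,fx=4,fy=4))
E
```

```text
6.3167 [ 371.71837786 -290.46760736  135.50186601] [ 0.32703643 -0.7402105   1.01894546]
```

View pics/wrist4.png

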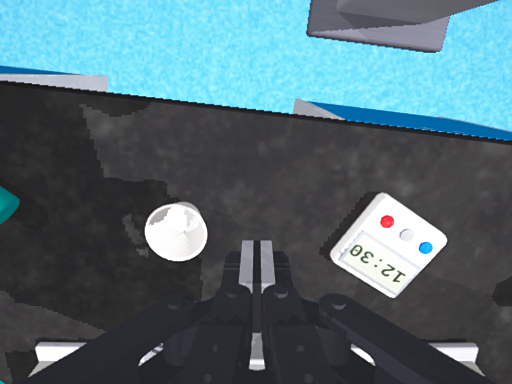

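View pics/top4.png

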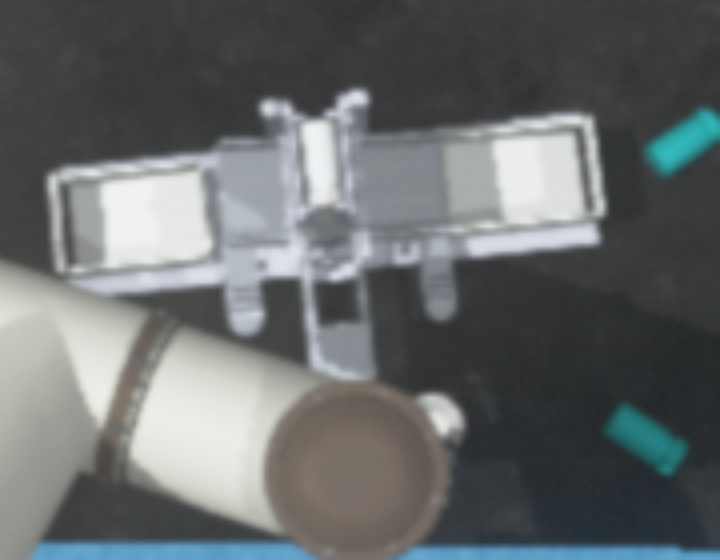

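>>> send_rows --pt "10 1.2 0 0 0" --pt "20 2.4 0 0 0" --pt "26 3.1 0 0 0" --pt "32 3.8 0 0 0" --pt "38 4.6 0 0 0" --pt "44 5.3 0 0 0" --pt "50 6 0 0 0" --pt "56 6.7 0 0 0" --pt "62 7.4 0 0 0" --pt "68 8.2 0 0 0" --pt "74 8.9 0 0 0" --pt "80 9.6 0 0 0" --pt "84 10.1 0 0 0" --pt "84 10.1 0 0 0"

```text
time_s: 7.58
tcp_pos: [458.4, -280.6, 137.2]
ee_rot: [-0.058, 0.998, -0.0, 0.001]
force: [-0.5, -0.0, -0.0]
finger_gap: -0.1
```

```bash
python3 - <<'E'
from rig import ctrl,imaging
import cv2
s=ctrl.state(); print(s['time_s'],s['tcp_pos'],s['force'])
p,d=imaging.grab_frame("wrist"); cv2.imwrite(f"pics/wrist5.png",p[:,:,::-1])
p,d=imaging.grab_frame("top"); cv2.imwrite(f"pics/top5.png",cv2.resize(p[130:270,180:360,::-1],None,fx=4,fy=4))
E
```

```text
7.5833 [ 458.43499584 -280.60923747  137.22825366] [-0.47496637 -0.03927222 -0.0159227 ]
```

View pics/wrist5.png

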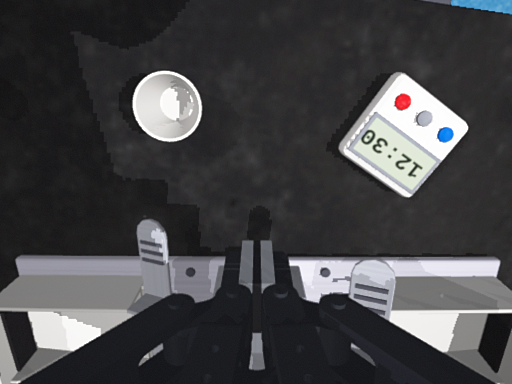

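View pics/top5.png

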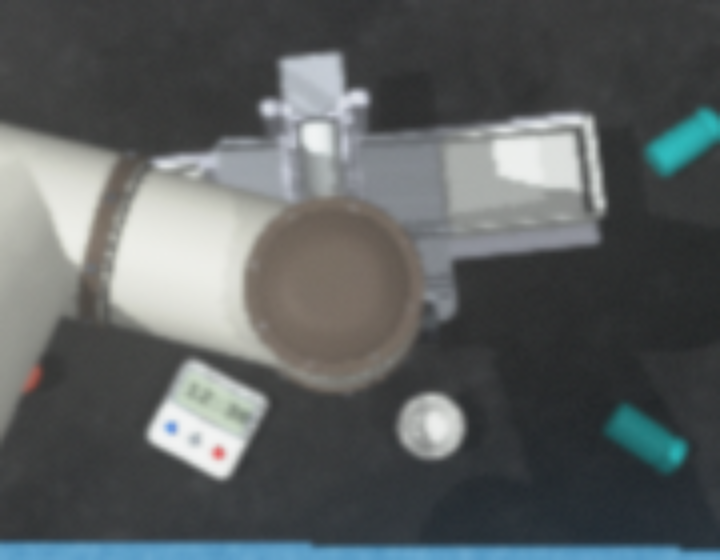

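The slide now sticks out behind the magazine, at about (312,75) in the top crop. I'll finish in small steps and watch the force.

>>> send_rows --pt "2 0.24 0 0 0" --pt "4 0.5 0 0 0" --pt "6 0.7 0 0 0" --pt "6 0.7 0 0 0"

```text
time_s: 8.02
tcp_pos: [463.1, -279.8, 137.2]
ee_rot: [-0.058, 0.998, 0.0, -0.0]
force: [-2.2, 0.8, 0.3]
finger_gap: -0.0
```

>>> send_rows --pt "1 0.12 0 0 0" --pt "2 0.24 0 0 0" --pt "2 0.24 0 0 0"

```text
time_s: 8.27
tcp_pos: [465.1, -279.6, 137.2]
ee_rot: [-0.058, 0.998, 0.0, -0.0]
force: [-2.0, 0.9, -0.2]
finger_gap: -0.1
```

>>> send_rows --pt "1 0.12 0 0 0" --pt "2 0.24 0 0 0" --pt "2 0.24 0 0 0"

```text
time_s: 8.52
tcp_pos: [467.2, -279.4, 137.2]
ee_rot: [-0.058, 0.998, 0.0, -0.0]
force: [-1.0, 1.6, -0.6]
finger_gap: 0.2
```

>>> send_rows --pt "1 0.12 0 0 0" --pt "2 0.24 0 0 0" --pt "2 0.24 0 0 0"

```text
time_s: 8.77
tcp_pos: [468.6, -279.3, 137.2]
ee_rot: [-0.058, 0.998, 0.0, -0.001]
force: [-2.9, 1.4, 1.5]
finger_gap: 0.1
```

>>> send_rows --pt "1 0.12 0 0 0" --pt "2 0.24 0 0 0" --pt "2 0.24 0 0 0"

```text
time_s: 9.02
tcp_pos: [468.7, -279.2, 137.2]
ee_rot: [-0.058, 0.998, 0.0, -0.003]
force: [-7.6, -0.6, 3.2]
finger_gap: 0.6
```

```bash
python3 - <<'E'
from rig import ctrl,imaging
import cv2
s=ctrl.state(); print(s['time_s'],s['tcp_pos'],s['force'])
p,d=imaging.grab_frame("top"); cv2.imwrite(f"pics/top6.png",cv2.resize(p[130:270,180:360,::-1],None,fx=4,fy=4))
E
```

```text
9.0167 [ 468.71842223 -279.21917139  137.18012682] [-7.57457647 -0.5814914   3.17115996]
```

View pics/top6.png

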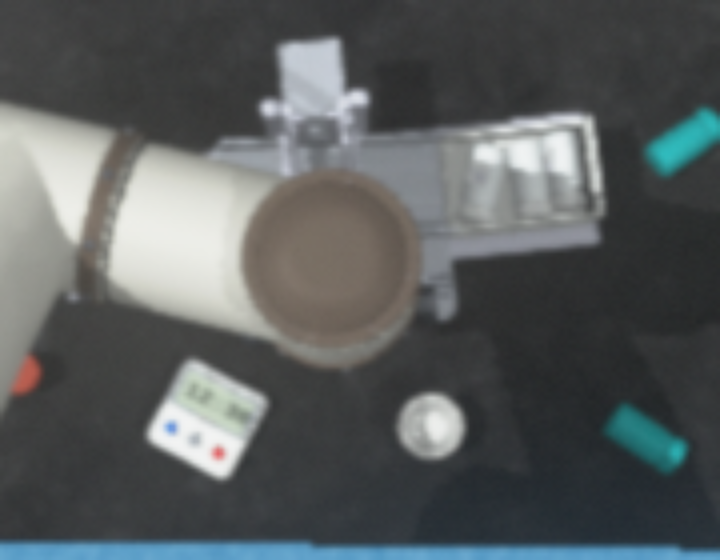

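The slide has met its stop: the force jumped and motion ended at TCP x≈468.7. Three vials lie in the right bay, at about (487,180), (528,175) and (562,168) in the crop. I'll back off along −x, then rise and check.

>>> send_rows --pt "-10 -1.2 0 0 0" --pt "-25 -3 0 0 0" --pt "-45 -5.4 0 0 0" --pt "-45 -5.4 40 0 0" --pt "-45 -5.4 80 0 0" --pt "-75 15 115 0 0" --pt "-95 55 115 0 0" --pt "-95 95 115 0 0" --pt "-95 135 115 0 0" --pt "-95 175 115 0 0" --pt "-95 215 115 0 0" --pt "-95 255 115 0 0" --pt "-95 255 115 0 0" --pt "-95 255 115 0 0"

```text
time_s: 10.23
tcp_pos: [376.9, -21.6, 253.1]
ee_rot: [-0.061, 0.998, 0.001, 0.002]
force: [-0.2, -0.7, -0.4]
finger_gap: -0.3
```

```bash
python3 - <<'E'
from rig import ctrl,imaging
from h import *
p,d=imaging.grab_frame("top"); cv2.imwrite(f"pics/top7.png",cv2.resize(p[130:270,110:400,::-1],None,fx=2.7,fy=2.7,interpolation=cv2.INTER_CUBIC))
s=ctrl.state(); print(s['time_s'],s['tcp_pos'],s['force'])
X=cloud(d,imaging.camera_info("top"))
a=.12;c,s=np.cos(a),np.sin(a)
tr=lambda X:np.stack([X[...,0]*c+X[...,1]*s-531, -X[...,0]*s+X[...,1]*c+334.4, X[...,2]],-1)
F=tr(X).reshape(-1,3)
for y in (-74,62):
    m=(abs(F[:,1]-y)<6)&(abs(F[:,0]+75)<10)&(F[:,2]>20); print(y,m.sum(),np.median(F[m],axis=0))
m=(abs(F[:,1])<25)&(F[:,0]<-60)&(F[:,2]>95)&(F[:,2]<140); print("slide front",m.sum(),np.percentile(F[m],[1,50,99],axis=0))
m=(abs(F[:,1])<25)&(F[:,0]>40)&(F[:,2]>95)&(F[:,2]<108); print("slide back",np.percentile(F[m],[1,50,99],axis=0))
for m in imaging.masks_of("top","sample_1"):
    q=X[m["pixels"]]; print(round(m["p"],2),m["rect"],np.median(tr(q),axis=0).round(1))
E
```

```text
10.2833 [376.7153154  -22.97494986 252.81795255] [-0.44645625  0.10267005  0.10173903]
-74 26 [-75.71988055 -73.3230476   40.73896787]
62 31 [-74.33564376  62.36749868  90.95878716]
slide front 167 [[-89.73882768 -20.60992607  97.52218793]
 [-75.037173     0.16821735 102.36114985]
 [-60.38482952  21.1777942  128.97400206]]
slide back [[ 42.10776504 -21.37359389  96.655338  ]
 [ 75.86764287  -1.00589045 101.86872753]
 [101.89361225  19.21862565 105.94727034]]
0.7 [333.1, 232.2, 350.8, 248.0] [-202.6 -212.7   24.3]
0.68 [376.1, 181.8, 394.0, 199.6] [ -60.  -353.1   23.3]
0.66 [217.0, 220.4, 245.4, 247.8] [-149.4  103.4   15.4]
0.51 [294.1, 166.0, 305.7, 185.4] [  -2.7 -114.7   51.8]
0.5 [315.9, 162.1, 329.9, 184.8] [  -1.9 -176.5   45.5]
0.46 [347.0, 158.9, 360.0, 173.9] [  13.6 -270.1   24.1]
0.45 [309.0, 166.6, 318.5, 187.9] [  -6.3 -149.3   47.9]
```

View pics/top7.png

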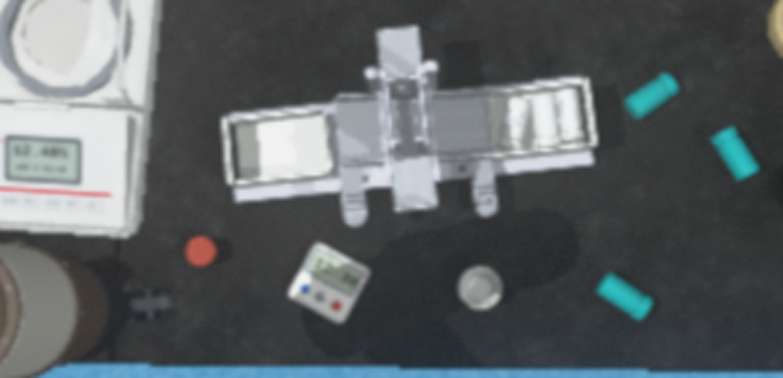

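```bash
python3 - <<'E'
from rig import ctrl,imaging
from h import *
for k in range(2):
    for _ in range(6): p,d=imaging.grab_frame("top")
    X=cloud(d,imaging.camera_info("top"))
    a=.12;c,s=np.cos(a),np.sin(a)
    F=np.stack([X[...,0]*c+X[...,1]*s-531, -X[...,0]*s+X[...,1]*c+334.4, X[...,2]],-1).reshape(-1,3)
    m=(abs(F[:,0]-5)<20)
    print(ctrl.state()['time_s'],[(y,round(float(np.median(F[m&(abs(F[:,1]-y)<2),2])),1)) for y in range(-196,-84,4)])
cv2.imwrite("pics/top8.png",cv2.resize(p[150:200,270:345,::-1],None,fx=10,fy=10,interpolation=cv2.INTER_CUBIC))
E
```

```text
10.6333 [(-196, 62.5), (-192, 48.0), (-188, 43.5), (-184, 45.6), (-180, 47.8), (-176, 46.8), (-172, 47.8), (-168, 45.5), (-164, 40.8), (-160, 46.1), (-156, 49.0), (-152, 52.3), (-148, 50.7), (-144, 49.4), (-140, 46.3), (-136, 35.2), (-132, 29.8), (-128, 47.5), (-124, 50.6), (-120, 53.5), (-116, 54.0), (-112, 52.8), (-108, 49.9), (-104, 43.3), (-100, 30.4), (-96, 29.6), (-92, 27.9), (-88, 16.7)]
10.9333 [(-196, 61.9), (-192, 47.3), (-188, 42.8), (-184, 45.3), (-180, 46.3), (-176, 48.1), (-172, 46.3), (-168, 44.3), (-164, 41.5), (-160, 46.0), (-156, 49.9), (-152, 50.9), (-148, 49.6), (-144, 49.5), (-140, 44.9), (-136, 27.3), (-132, 30.0), (-128, 50.1), (-124, 52.8), (-120, 53.7), (-116, 53.7), (-112, 54.0), (-108, 51.4), (-104, 45.6), (-100, 30.3), (-96, 29.6), (-92, 28.3), (-88, 15.8)]
```

View pics/top8.png

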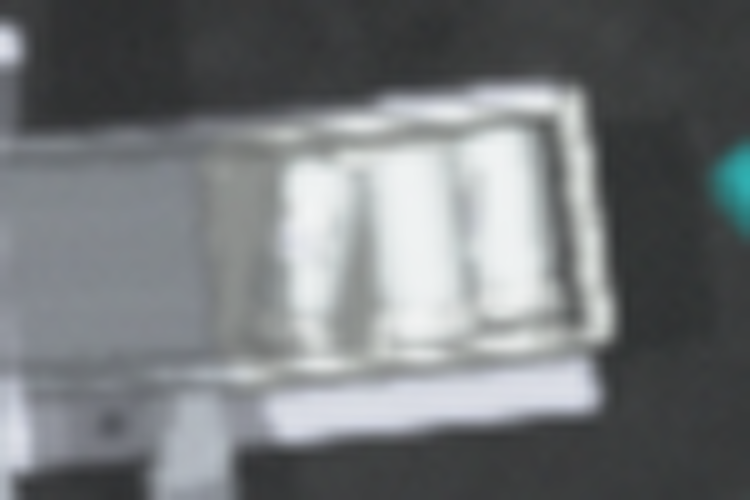

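>>> send_rows --pt "0 0 0 0 0" --pt "0 0 0 0 0" --pt "0 0 0 0 0" --pt "0 0 0 0 0" --pt "0 0 0 0 0" --pt "0 0 0 0 0" --pt "0 0 0 0 0" --pt "0 0 0 0 0" --pt "0 0 0 0 0" --pt "0 0 0 0 0" --pt "0 0 0 0 0" --pt "0 0 0 0 0"

```text
time_s: 11.93
tcp_pos: [376.1, -24.1, 252.3]
ee_rot: [-0.058, 0.998, -0.0, -0.0]
force: [-0.5, 1.2, -0.8]
finger_gap: 0.2
```

```bash
python3 - <<'E'
from rig import ctrl,imaging
from h import *
p0=cv2.imread("pics/top8.png"); p,d=imaging.grab_frame("top")
n=cv2.resize(p[150:200,270:345,::-1],None,fx=10,fy=10,interpolation=cv2.INTER_CUBIC)
print(cv2.absdiff(p0,n).max(),cv2.absdiff(p0,n).mean(),cv2.phaseCorrelate(p0[130:370,260:360,0].astype(float),n[130:370,260:360,0].astype(float)))
print(ctrl.state()['time_s']); ctrl.hand_in()
E
```

```text
5 0.7218364444444444 ((-0.010053553230811474, -0.007882547115471539), 0.9974311446040235)
11.9833
the job is handed in; nothing more can be done
```

I rocked the gate over by pressing the raised right tab, then pushed the slide in to its stop. All three vials rolled into the right bay. I handed the job in at about 12 s of the 48 s allowed; no verdict is reported.

My last checks from the top camera, before handing in:

- **Gate:** it lies on the opposite stop, with the left tab at 91 mm and the right tab at 41 mm.
- **Slide:** the lip front is about 90 mm in front of the feeder's middle, which is fully in. The push ended when motion stopped and the force rose from about 3 N to 8 N.
- **Vials:** they lie at about y = -117, -150 and -176 mm in the feeder frame, with their tops no higher than 54 mm. The vial nearest the gate lies slightly askew. The picture did not change over the last second, so they are at rest.
- **Robot:** it stands clear of everything. The jar, stopper, crucible and timer were never approached. I did not re-measure them afterwards, and the jar was hidden behind the arm in the last picture.

The top and wrist cameras disagreed by 2–5 mm on where the tab and lip were, which did not affect the result.

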